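# Clamp a bearing housing to the click of the torque wrench

## Task

Swing the clamp strap fully home over the bearing housing, then take the click wrench from the rubber mat, fit its jaw down over the square nut on top of the clamp and turn the nut clockwise (seen from above) until the wrench clicks and its handle gives way; stop at once, before the handle has bent on to its far stop. Then lift the wrench off and lay it back down flat on the mat, without dropping it. Leave the housing where it sits and do not disturb the other things on the bench.

Things in the scene. Friction and masses are not known exactly. Their poses are not given: they have to be found in the camera images.
- strap (a joint): Clamp strap, flat steel bar 34 mm wide, 12 mm thick (63 to 75 mm above the bench), swings level about the nut's axis and stays where left (about 1.5 N at its knob moves it). 0 = fully home over the housing, at its stop pin; grows anticlockwise from above as it opens (limit 1.4 rad).
- strap_knob (a point): Centre of the upright black knob on the strap, 22 mm across and 29 mm tall (75 to 104 mm above the bench), 100 mm from the nut's axis. With the strap home it is straight along the fixture's +y from the nut.
- fixture: Dark steel clamp fixture, fixed: base plate 130 (its x) by 190 (its y) by 20 mm; origin at bench level on the nut's axis; plate reaches 55 mm to -y and 135 mm to +y. The housing stands on it at +y, under the strap when home. Stop pin, 12 mm across, 23 mm to +x and 34 mm to +y of the axis, top 78 mm above the bench.
- nut_mid (a point): On the vertical axis of the big square steel nut, 125 mm above the bench (mid-height of the seated wrench). 36 mm across flats; flats 112 to 133 mm above the bench, then a taper to 27 mm at 138 mm; x, y normal to the flats (any side will do). The wrench rests on a round flange below, 56 mm across, top 112 mm.
- nut (a joint): Turn of the nut, growing clockwise seen from above (tightening). It turns stiffly, increasingly so (0.8 to 1.4 N m), and stays where left. It starts at 0 to 0.25 and needs some 0.25 to 0.6 rad more until the wrench clicks. The jaw has about 0.1 rad of slack on it either way; eased back into the slack it lifts off freely. The seated wrench passes 8 mm above the strap's knob: its handle may point any way.
- housing_mid (a point): Centre, half-way up, of the loose aluminium bearing housing, a stepped round part 76 mm across the flange and 40 mm tall, 0.6 kg, standing on the fixture plate. It stays there untouched.
- mat: Grey rubber mat fixed on the bench, 260 mm (its x) by 200 mm (its y), 6 mm thick; origin at the centre of its underside.
- wrench_grip (a point): Place to grip the click wrench: centre, half-way up, of its black handle, a bar 26 mm wide, 26 mm tall, 100 mm long (55 mm from the butt), ahead of which is a dark steel neck 38 mm wide. The wrench is 202 mm long, flat-bottomed, 26 mm tall, about 0.5 kg, balanced about 35 mm from here towards the jaw. x runs from butt to jaw, z up. On the mat its underside is 6 mm above the bench.
- wrench_jaw (a point): Centre of the open-ended steel jaw, half-way up, 125 mm from the grip point when straight. 40 mm between two parallel prongs (44 mm long, 11 mm thick, 62 mm over all); closed 20 mm behind this point, open towards its x. Goes down over the nut with two flats facing the prongs.
- wrench_butt (a point): Middle of the butt end of the wrench's handle, 180 mm behind the jaw centre.
- click (a joint): Bend of the handle against the jaw head, about the vertical axis through the jaw centre. 0 = straight, held by a strong spring. At 1.4 N m about that axis (11 N at the grip point, less if the hand also twists) it breaks over: it gives way and the torque falls as it bends, to half by 0.14 rad. Over 0.06 rad is a click; over 0.22 is pushed on to its far stop (0.26). Springs straight once unloaded.
- screwdriver: Screwdriver with a wooden handle lying on the mat beside the wrench; a bystander.
- oil_can: Oil can with a spout at the back of the bench, 72 mm across; a bystander.
- tin: Tin with a paper label, 76 mm across and 90 mm tall, at the back; a bystander.
- tub: Open grey pot with two handles, 90 mm across, 60 mm tall, at the back; a bystander.
- jar: Glass jar with a pale lid, 72 mm across, 100 mm tall, at the back; a bystander.
- low_tin: Low black tin with a pale top, 56 mm across and 40 mm tall, standing between the fixture and the mat; a bystander.
There are look-alikes about, which are no part of the job. Leave any green look-alike of the fixture alone.

How it is judged:
On the way, in this order (a step that is already met when the one before it is completed fails the run):
1. the strap is swung fully home over the housing (value of joint strap below 0.08 rad), for 0.2 s.
2. the wrench's jaw sits down over the nut, with the strap still home (value of joint strap below 0.08 rad and horizontal distance between wrench_jaw and nut_mid below 0.01 m and distance between wrench_jaw and nut_mid below 0.015 m and angle between wrench_jaw's own z axis and vertical below 0.15 rad), for 0.2 s.
3. the wrench, on the nut, breaks over with its click (all of step 2 and value of joint click above 0.06 rad), for 0.05 s.
At the end, for the whole second after the job is handed in: Strap within 0.08 rad of home; nut still tight (over 0.40 rad); wrench straight again and flat on the mat, jaw centre and butt both within its edges and at most 30 mm up (19 mm when flat); housing upright, within 10 mm of its start (value of joint strap below 0.08 rad and x of wrench_jaw in the frame of mat between -0.13 and 0.13 m and y of wrench_jaw in the frame of mat between -0.1 and 0.1 m and x of wrench_butt in the frame of mat between -0.13 and 0.13 m and y of wrench_butt in the frame of mat between -0.1 and 0.1 m and height (world z) of each of wrench_jaw, wrench_butt below 0.03 m and angle between wrench_grip's own z axis and vertical below 0.12 rad and value of joint click below 0.05 rad and value of joint nut above 0.4 rad and distance of housing_mid from where it was at the start of the episode below 0.01 m and angle between housing_mid's own z axis and vertical below 0.1 rad); the robot touches nothing.
It fails at once if the wrench's handle is pushed on past its click to the far stop (more than 0.22 rad) (value of joint click above 0.22 rad).
It fails at once if the wrench is dropped or thrown (moves faster than 0.45 m/s out of the fingers) (contact force between the fingers and wrench below 0.2 N and linear speed of wrench above 0.45 m/s).
It fails at once if the housing is shoved more than 15 mm (distance of housing_mid from where it was at the start of the episode above 0.015 m).
It fails at once if a bystander is moved more than 30 mm (distance of any of screwdriver, oil_can, tin, tub, jar, low_tin from where it was at the start of the episode above 0.03 m).
It also fails if it takes over 72 s, if anything falls off the work surface, if the arm or the gripper's body presses on something with over 40 N, if the wrist force passes 120 N, or if a joint passes its speed limit or range.

## Robot

A 7-joint arm with a two-finger parallel gripper is mounted at the origin on the work surface. World frame = base frame: x ahead of the robot, y to its left, z up, the work surface at z = 0. Lengths are in m, angles in rad, forces in N, time in s.
With the tool pointing down it reaches from about 0.4 to 0.9 m from the base axis. Payload 5.5 kg.
Tool frame: the origin (TCP) lies midway between the tips of the shut fingers; the grasp point (between the pads) lies 19 mm behind it (manip.grip_depth is the distance from the TCP to the grasp point, in m); z points along the fingers, y is the line along which they close (so a half turn about z gives the same grasp; the last joint's range is limited). The gripper opens to 92 mm and grips with 3 to 60 N. Pads are 19 mm wide; open, the fingers measure 130 mm over their backs; the gripper's body (75 mm by 190 mm) begins 47 mm behind the grasp point.
Start: joints at [1.593, 0.501, -0.427, 1.55, 0.221, 1.138, -0.21], TCP at [0.155, -0.631, 0.227] pointing down, gripper open.
Joint ranges: [-2.88, 2.88], [-0.31, 2.03], [-1.54, 1.56], [0.2, 2.42], [-1.41, 4.55], [0.19, 2.02], [-2.57, 2.57]. Speed limits (rad/s): [2.57, 2.57, 3.14, 3.14, 3.14, 3.14, 3.14].

## Interface

Orientations are given as a unit quaternion [x, y, z, w].
In Python, from bench import manip, effector, viewer gives the robot as it stands. Calls block until the motion is done:
- manip.move_pose(position, orientation): joint-space move of the TCP to a pose.
- manip.servo_line(position, ori=None, vel=0.15): straight line of the TCP; ori=None keeps the orientation; vel is the mean speed in m/s.
- manip.movej(angles): joint-space move.
- effector.open_jaws() and effector.close(f_grip=None): open the fingers fully, or close them until they stop; f_grip is the grip in N (None keeps the last).
- manip.sleep(seconds).
- manip.solve_ik(position, orientation): joint angles nearest the present ones, or None.
- viewer.get_image(name): name is "side" or "top"; returns the picture (384x512x3 uint8, red, green, blue); there is no depth.
- viewer.get_calibration(name): a dict with "vfov" (degrees; the focal length in pixels is half the picture's height over the tangent of half this angle, whatever the lens; pixels are square), "cx", "cy" (the principal point, pixels), "dist_coeffs" ([k1, k2, p1, p2, k3] as OpenCV has them; the pictures are not rectified), "eye" and "attitude" of the camera in the world. Camera axes: x right, y down, z forward; pixel columns grow to the right and rows downward; lengths in m; the calibration is good to about 2 mm. A picture is of the moment at which its call begins. get_calibration takes no time and is no camera call.
A pose or a line that the arm cannot do raises manip.PlanningError and nothing moves.
- manip.hand_in(): hands the job in; it is judged then, once.
Readings, each from a call of its own:
- manip.current_clock(): time.
- manip.current_q(): joint angles.
- manip.current_joint_velocities(): joint speeds.
- manip.current_tau(): joint torques, N m.
- manip.current_tool_pos(): TCP position.
- manip.current_tcp_rot(): TCP orientation.
- manip.current_force(): force on the tool from outside, world axes, zero at the start.
- manip.current_wrist_torque(): the same for the moment, N m.
- manip.current_finger_gap(): finger opening in m.
- manip.current_gripper_force(): force on a finger pad.
Only numpy, scipy, OpenCV 4.12 (cv2) and the standard library are available. Lean on these libraries where they do the work, as an engineer would, in place of code of your own. Each camera call takes 0.05 s, during which the arm holds its last target. There are 200 camera calls.

## Working session

There is one attempt and no reset: what is moved stays moved. The work goes in short steps, each a Python script; the robot and the scene stay as the last script left them, time stands still between calls to the robot, and variables do not carry over. Pictures are saved under pics/ and viewed, at most 10 in all, crops included, and the job is handed in when it is done.

```bash
ls; mkdir -p pics
python3 - <<'E'
from bench import manip, effector, viewer
import cv2
for n in ("side","top"):
    im=viewer.get_image(n); cv2.imwrite(f"pics/{n}0.png",im[:,:,::-1]); print(n,viewer.get_calibration(n))
print(manip.current_clock(),manip.current_tool_pos(),manip.current_tcp_rot())
E
```

```text
pics
side {'vfov': 43.52308442609634, 'cx': 240.13475859029472, 'cy': 184.99220628399698, 'dist_coeffs': array([-0.00378296,  0.        ,  0.        ,  0.        ,  0.        ]), 'eye': array([-0.29268069,  0.97872554,  0.80837037]), 'attitude': array([-0.28177393,  0.81225403, -0.4788716 ,  0.17756359])}
top {'vfov': 43.59739753413406, 'cx': 253.8778918344614, 'cy': 195.30607257132368, 'dist_coeffs': array([0.04072134, 0.        , 0.        , 0.        , 0.        ]), 'eye': array([0.38515873, 0.01619995, 1.27976373]), 'attitude': array([-0.69902528,  0.71385979, -0.02697564,  0.03225168])}
0.1 [ 0.1548053  -0.63064143  0.22575557] [ 9.92757073e-01  1.20135693e-01 -8.51857035e-05 -8.95560966e-04]
```

View pics/top0.png

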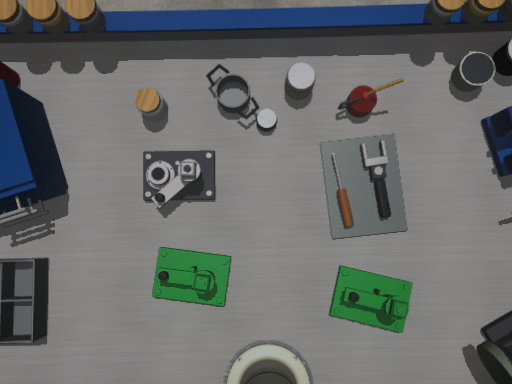

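View pics/side0.png

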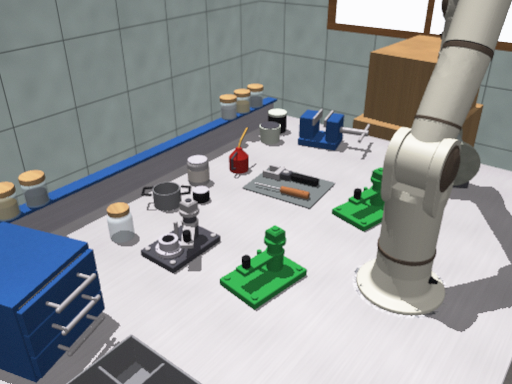

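```bash
cat > h.py <<'E'
import numpy as np, cv2
from scipy.spatial.transform import Rotation as R
from bench import manip, effector, viewer
def cam(n):
    c=viewer.get_calibration(n); f=192/np.tan(np.radians(c['vfov']/2))
    return np.array([[f,0,c['cx']],[0,f,c['cy']],[0,0,1]]),c['dist_coeffs'],c['eye'],R.from_quat(c['attitude']).as_matrix()
def ray(n,uv,z):
    K,d,e,A=cam(n); p=cv2.undistortPoints(np.array(uv,float).reshape(-1,1,2),K,d).reshape(-1,2)
    r=np.c_[p,np.ones(len(p))]@A.T
    return e+r*((z-e[2])/r[:,2])[:,None]
def proj(n,P):
    K,d,e,A=cam(n); return cv2.projectPoints((np.atleast_2d(P)-e)@A,np.zeros(3),np.zeros(3),K,d)[0].reshape(-1,2)
E
python3 - <<'E'
from h import *
im=cv2.imread("pics/top0.png")
a=cv2.resize(im[135:215,130:230],None,fx=4,fy=4,interpolation=cv2.INTER_CUBIC)
b=cv2.resize(im[125:245,310:415],None,fx=4,fy=4,interpolation=cv2.INTER_CUBIC)
a=cv2.copyMakeBorder(a,0,160,0,0,cv2.BORDER_CONSTANT)
cv2.imwrite("pics/crop0.png",np.hstack([a,b[:480]]))
print(proj("top",[[0,0,0.1],[0.5,0,0],[0.155,-0.631,0.226]]))
# fixture corner holes approx / mat corners
print(ray("top",[[143,151],[215,151],[215,201],[143,203]],0.02).round(3))
print(ray("top",[[320,142],[394,135],[407,231],[333,239]],0.006).round(3))
print('nut',ray("top",[[188,170]],0.138),'knob',ray("top",[[160,198]],0.104))
E
```

```text
[[268.25037255 399.18544903]
 [263.02876221 192.4043346 ]
 [569.11861381 340.20610976]]
[[0.615 0.316 0.02 ]
 [0.611 0.125 0.02 ]
 [0.478 0.127 0.02 ]
 [0.477 0.316 0.02 ]]
[[ 0.632 -0.156  0.006]
 [ 0.646 -0.353  0.006]
 [ 0.39  -0.376  0.006]
 [ 0.372 -0.181  0.006]]
nut [[0.54538938 0.18042446 0.138     ]] knob [[0.48227294 0.2547008  0.104     ]]
```

View pics/crop0.png

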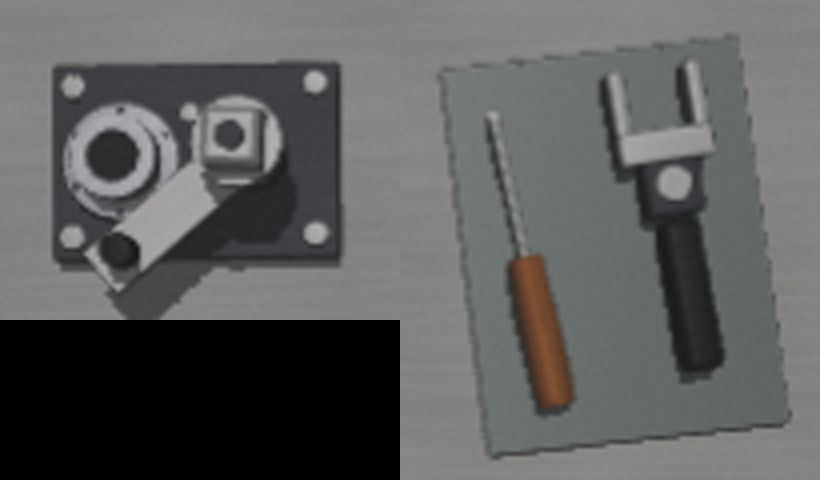

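Candidates: fixture – dark (180,176) chosen, green look-alikes (191,276) and (371,298) rejected. Wrench – open-jawed tool (377,180) chosen, screwdriver (342,190) rejected. The crop confirms this: square nut at about (188,169), knob at (160,197), strap open by about 40°, and the wrench jaw pointing +x.

```bash
cat >> h.py <<'E'
def blob(mask,box):
    m=np.zeros_like(mask); x0,y0,x1,y1=box; m[y0:y1,x0:x1]=mask[y0:y1,x0:x1]
    ys,xs=np.nonzero(m); return np.c_[xs,ys].astype(float)
E
python3 - <<'E'
from h import *
im=cv2.imread("pics/top0.png"); hsv=cv2.cvtColor(im,cv2.COLOR_BGR2HSV); g=hsv[...,2]
S=[]
for b in [(145,153,152,160),(205,152,213,159),(205,189,213,197),(144,190,151,197)]:
    p=blob(g>120,b); c=p.mean(0); S.append(c); print('screw',len(p),c)
W=ray("top",S,0.023)[:,:2]; print(W.round(4), W.mean(0))
d=(W[0]-W[1])+(W[3]-W[2]); yaw=np.arctan2(-d[0],d[1]); print('yaw',yaw)
d2=(W[0]-W[3])+(W[1]-W[2]); print('yaw2',np.arctan2(d2[1],d2[0]))
print('nut from plate',W.mean(0)-0.04*np.array([-np.sin(yaw),np.cos(yaw)]))
# nut top hole
p=blob(g<100,(183,164,192,174)); print('hole',len(p),p.mean(0),ray("top",[p.mean(0)],0.138)[0])
# knob
p=blob(g<45,(152,190,167,203)); print('knob',len(p),p.mean(0),ray("top",[p.mean(0)],0.10)[0])
# handle
p=blob(g<60,(368,178,395,222)); q=cv2.minAreaRect(p.astype(np.float32)); print('handle',len(p),q)
print(ray("top",cv2.boxPoints(q),0.028).round(4),ray("top",[q[0]],0.028))
p=blob(g>140,(355,135,392,180)); 
q=cv2.minAreaRect(p.astype(np.float32)); print('head',len(p),q); print(ray("top",cv2.boxPoints(q),0.032).round(4))
a=cv2.resize(im[150:190,165:205],None,fx=12,fy=12,interpolation=cv2.INTER_CUBIC); 
cv2.imwrite("pics/nut0.png",cv2.convertScaleAbs(a,alpha=1.3))
E
```

```text
screw 22 [147.90909091 156.09090909]
screw 23 [208.2173913  154.91304348]
screw 24 [208.33333333 192.875     ]
screw 25 [147.6  193.96]
[[0.6008 0.3025]
 [0.6006 0.1431]
 [0.4998 0.1441]
 [0.5003 0.3036]] [0.55037825 0.22332075]
yaw -0.0023096080483717414
yaw2 -0.010511231332973305
nut from plate [0.55028587 0.18332086]
hole 43 [186.93023256 168.27906977] [0.54960378 0.18294835 0.138     ]
knob 40 [159.9 197.9] [0.48285591 0.25575728 0.1       ]
handle 500 ((381.22247314453125, 197.35513305664062), (42.90865707397461, 13.635351181030273), 76.37300109863281)
[[ 0.529  -0.2786  0.028 ]
 [ 0.5367 -0.3134  0.028 ]
 [ 0.4273 -0.3347  0.028 ]
 [ 0.4197 -0.3002  0.028 ]] [[ 0.47795242 -0.30679367  0.028     ]]
head 233 ((375.7307434082031, 157.65383911132812), (31.770811080932617, 21.572772979736328), 78.69007110595703)
[[ 0.6184 -0.2617  0.032 ]
 [ 0.6282 -0.3171  0.032 ]
 [ 0.5457 -0.3298  0.032 ]
 [ 0.5359 -0.2747  0.032 ]]
```

View pics/nut0.png

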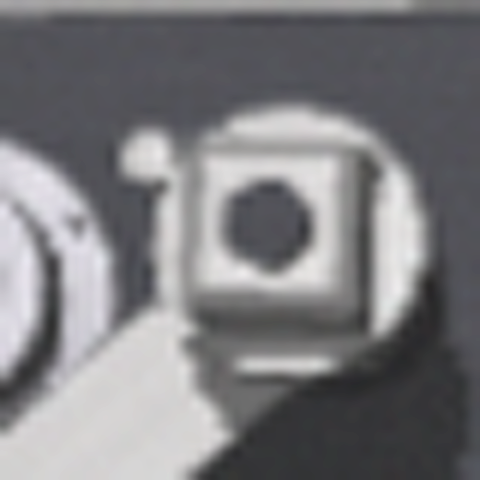

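```bash
cat >> h.py <<'E'
NUT=np.array([0.550,0.183])
def down(a): return (R.from_euler('z',a)*R.from_euler('x',np.pi)).as_quat()
def u(a): return np.array([np.cos(a),np.sin(a)])
E
python3 - <<'E'
from h import *
def ik(xy,z,a):
    q=manip.solve_ik([*xy,z],down(a)); return None if q is None else np.round(q,2)
for k in (0,-1,1):
    print('k',k)
    for f in (2.31,1.57): print(' knob',f,ik(NUT+.1*u(f),.085,f+k*np.pi))
    print(' pick',ik((.478,-.3095),.009,.14+k*np.pi))
    for s in (0,np.pi/2):
        for d in (-.05,-.5,-1.): 
            y=s+d; print(' seat',s,d,ik(NUT-.125*u(y),.115,y+k*np.pi))
E
```

```text
k 0
 knob 2.31 [ 0.36  0.94 -1.31  1.9   1.02  1.17 -0.6 ]
 knob 1.57 [ 0.3   1.05 -1.31  1.72  1.07  1.27 -1.28]
 pick [ 0.89  0.68 -0.47  1.89  0.46  0.69 -1.29]
 seat 0 -0.05 [-0.3   0.31 -0.21  2.1   0.09  0.74 -2.18]
 seat 0 -0.5 [-0.76  0.37  0.24  2.03 -0.12  0.76 -2.52]
 seat 0 -1.0 [ 0.3   0.9  -1.3   1.85  0.95  1.19  2.38]
 seat 1.5707963267948966 -0.05 [ 0.65  0.7  -1.08  1.89  0.73  1.01 -0.81]
 seat 1.5707963267948966 -0.5 [ 0.64  0.59 -1.07  2.01  0.66  0.93 -1.28]
 seat 1.5707963267948966 -1.0 [ 0.65  0.61 -1.21  2.09  0.72  0.95 -1.96]
k -1
 knob 2.31 [-1.07  0.56  0.68  1.95 -0.49  0.8  -2.51]
 knob 1.57 [ 0.3   1.05 -1.31  1.72  1.07  1.27  1.86]
 pick [ 1.2   0.85 -0.91  1.88  0.88  0.88  1.55]
 seat 0 -0.05 [ 0.12  0.38 -0.7   2.09  0.35  0.78  0.73]
 seat 0 -0.5 [ 0.04  0.46 -0.72  2.    0.41  0.83  0.15]
 seat 0 -1.0 [ 0.3   0.9  -1.3   1.85  0.95  1.19 -0.76]
 seat 1.5707963267948966 -0.05 [ 0.75  0.87 -1.3   1.89  0.93  1.17  2.19]
 seat 1.5707963267948966 -0.5 [ 0.77  0.77 -1.3   2.01  0.87  1.08  1.7 ]
 seat 1.5707963267948966 -1.0 [ 0.7   0.69 -1.3   2.09  0.81  1.01  1.11]
k 1
 knob 2.31 [-1.07  0.56  0.68  1.95 -0.49  0.8  -2.51]
 knob 1.57 [ 0.3   1.05 -1.31  1.72  1.07  1.27  1.86]
 pick [ 1.2   0.85 -0.91  1.88  0.88  0.88  1.55]
 seat 0 -0.05 [ 0.12  0.38 -0.7   2.09  0.35  0.78  0.73]
 seat 0 -0.5 [ 0.04  0.46 -0.72  2.    0.41  0.83  0.15]
 seat 0 -1.0 [ 0.3   0.9  -1.3   1.85  0.95  1.19 -0.76]
 seat 1.5707963267948966 -0.05 [ 0.75  0.87 -1.3   1.89  0.93  1.17  2.19]
 seat 1.5707963267948966 -0.5 [ 0.77  0.77 -1.3   2.01  0.87  1.08  1.7 ]
 seat 1.5707963267948966 -1.0 [ 0.7   0.69 -1.3   2.09  0.81  1.01  1.11]
```

Run:
```python
from h import *
f0=2.31; P=lambda f,z,r=.1:[*(NUT+r*u(f)),z]
manip.move_pose(P(f0,.25),down(f0))
print(manip.current_clock(),manip.current_tool_pos())
manip.servo_line(P(f0,.086),vel=.2)
effector.close(f_grip=8); print('gap',manip.current_finger_gap(),manip.current_force())
F0=np.array(manip.current_force())
for f in np.r_[np.arange(f0-.1,1.6,-.1),1.57,1.555,1.54]:
    manip.servo_line(P(f,.086),down(f),vel=.08)
    F=np.array(manip.current_force())-F0; print(round(f,3),F.round(1),round(manip.current_clock(),1))
    if f<1.75 and np.linalg.norm(F)>8: break
effector.open_jaws()
manip.servo_line(P(f,.22),vel=.25)
cv2.imwrite("pics/side1.png",viewer.get_image("side")[150:300,100:300,::-1])
print(manip.current_clock())
```

```text
3.4083 [0.48319286 0.25603042 0.24982332]
gap 0.021455702921159885 [ 1.84638544  2.32340439 -0.37239031]
2.21 [-1.1 -1.   0.5] 5.7
2.11 [-2.9 -1.6 -1.2] 6.0
2.01 [-1.6 -0.9 -0.3] 6.3
1.91 [-1.5  0.2 -1.4] 6.6
1.81 [-2.6 -0.7 -2.2] 6.8
1.71 [-1.4 -0.5 -2. ] 7.1
1.61 [-1.1 -0.5 -2.3] 7.4
1.57 [-1.1  0.2 -2.1] 7.6
1.555 [-5.8 -1.5 -0.6] 7.9
1.54 [-9.6 -2.6  3.7] 8.1
10.075
```

Run:
```python
from h import *
y=.14; g=[.478,-.3095]
manip.move_pose([*g,.2],down(y+np.pi))
im=viewer.get_image("top"); cv2.imwrite("pics/top1.png",im[:,:,::-1])
manip.servo_line([*g,.010],vel=.15); print(manip.current_tool_pos(),manip.current_force())
effector.close(f_grip=60); print('gap',manip.current_finger_gap())
manip.servo_line([*g,.04],vel=.08); print(manip.current_force(),manip.current_wrist_torque(),manip.current_finger_gap())
manip.servo_line([*g,.22],vel=.2)
im2=viewer.get_image("top"); s=viewer.get_image("side")
c=lambda m,a:cv2.resize(m[a[1]:a[1]+100,a[0]:a[0]+130],None,fx=3,fy=3,interpolation=cv2.INTER_CUBIC)
cv2.imwrite("pics/t2.png",np.vstack([np.hstack([c(im,(130,120)),c(im2,(320,110))]),np.hstack([c(s,(110,180)),c(s,(240,110))])])[:,:,::-1])
print(manip.current_clock())
```

```text
[ 0.4786767  -0.30974588  0.01093567] [-0.67369319 -0.56012579 -0.04125745]
gap 0.02596218912848049
[-0.262797    0.564277   -5.41935215] [0.04502413 0.02511847 0.0205131 ] 0.025645671067697218
16.4167
```

View pics/t2.png

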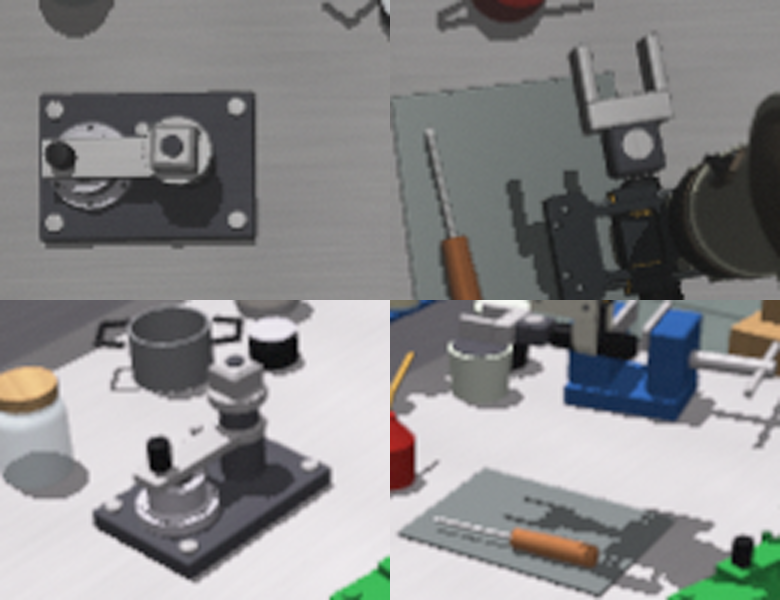

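Run:
```python
from h import *
c=cv2.imread("pics/t2.png")
t=np.array(manip.current_tool_pos()); print(t, R.from_quat(manip.current_tcp_rot()).as_euler('zyx'))
top=cv2.cvtColor(c[:300,390:],cv2.COLOR_BGR2GRAY)
m=(top>150).astype(np.uint8); m[:,:150]=0; m[:25]=0; m[185:]=0; m[:,290:]=0
p=np.argwhere(m[:130])[:,::-1].astype(np.float32)   # prongs+crossbar, no disc
q=cv2.minAreaRect(p); B=cv2.boxPoints(q)/3+[320,110]; print(q,B)
W=ray("top",B,t[2]+.008+.013)[:,:2]; print(W.round(4))
y=.14; d=W-t[:2]; print('along',(d@u(y)).round(4),'lat',(d@u(y+np.pi/2)).round(4))
im=cv2.imread("pics/top1.png")
g=cv2.cvtColor(im,cv2.COLOR_BGR2GRAY)
p=blob(g<100,(183,164,192,174)); print('hole',p.mean(0),ray("top",[p.mean(0)],0.138)[0])
p=np.argwhere(np.ones(1)) 
b=cv2.resize(g[158:180,176:200],None,fx=8,fy=8,interpolation=cv2.INTER_CUBIC)
mm=(b>165).astype(np.uint8)
n,l,st,ce=cv2.connectedComponentsWithStats(mm); print(st,ce.round(0))
for i in range(1,n):
    if st[i][4]>1500: print(i,cv2.minAreaRect(np.argwhere(l==i)[:,::-1].astype(np.float32)))
```

```text
[ 0.4770621  -0.30931967  0.218383  ] [ 3.00146347e+00 -2.26660852e-03 -3.14035999e+00]
((234.30978393554688, 80.05424499511719), (80.40777587890625, 79.08897399902344), 79.79602813720703) [[382.75617599 125.83055782]
 [408.70220184 121.16027451]
 [413.4503479  147.53894043]
 [387.50432587 152.2092247 ]]
[[ 0.6191 -0.2621]
 [ 0.628  -0.3187]
 [ 0.5695 -0.3263]
 [ 0.5606 -0.2699]]
along [0.1473 0.1482 0.0892 0.0882] lat [ 0.027  -0.0303 -0.0297  0.0273]
hole [186.93023256 168.27906977] [0.54960378 0.18294835 0.138     ]
[[    0     0   192   176 27499]
 [   70    14    70    12   527]
 [    0    30    23    21   311]
 [   49    43    85    84  2280]
 [  166    52    26    96  1611]
 [    0    66    36    91  1564]] [[ 96.  88.]
 [106.  20.]
 [ 13.  40.]
 [ 96.  81.]
 [176.  99.]
 [ 13. 113.]]
3 ((90.97260284423828, 83.73973083496094), (81.72174835205078, 84.38658142089844), 2.12109637260437)
4 ((178.5, 99.5), (95.0, 25.0), 90.0)
5 ((17.5, 111.0), (90.0, 35.0), 90.0)
```

```bash
cat >> h.py <<'E'
def seat(y,z,back=.002,lat=0.0,yaw=None):
    "pose of the TCP with the jaw (held at 0.124 along, -1.5 mm aside) at the nut, wrench yaw y"
    xy=NUT-(.124+back)*u(y)+(.0015+lat)*u(y+np.pi/2)
    return [*xy,z],down(y+np.pi)
E
python3 - <<'E'
from h import *
y=-.06
p,o=seat(y,.22); manip.move_pose(p,o)
p,o=seat(y,.165); manip.servo_line(p,o,vel=.15); manip.sleep(.2)
t=np.array(manip.current_tool_pos()); print(t,p,manip.current_force(),manip.current_finger_gap())
im=viewer.get_image("top"); x0,y0=155,130
c=cv2.resize(im[y0:y0+90,x0:x0+80],None,fx=6,fy=6,interpolation=cv2.INTER_CUBIC)[:,:,::-1].copy()
cv2.imwrite("pics/t3.png",c)
# expected: prong inner corners and nut
J=NUT-.002*u(y); n=u(y+np.pi/2)
for s in (-1,1):
    for k in (.024,-.02): print(s,k,((proj("top",[*(J+k*u(y)+s*.02*n),t[2]+.021])-[x0,y0]+.5)*6).round(0))
print(manip.current_clock())
E
```

```text
[0.42510351 0.19244773 0.16595119] [np.float64(0.42431667797788347), np.float64(0.19205276562631282), 0.165] [-0.29384331 -0.19159395 -4.83385829] 0.025543049932913345
-1 0.024 [[231. 159.]]
-1 -0.02 [[225. 273.]]
1 0.024 [[126. 155.]]
1 -0.02 [[120. 269.]]
19.0167
```

View pics/t3.png

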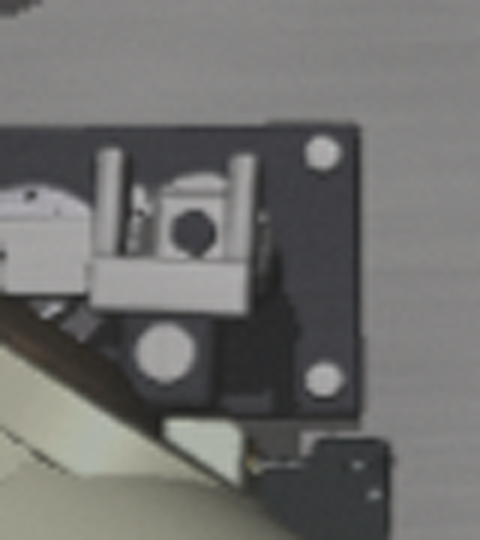

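Run:
```python
from h import *
y=-.06; F0=np.array(manip.current_force())
p,o=seat(y,.145,.004); manip.servo_line(p,o,vel=.1)
p=np.array(p); e=np.array(manip.current_tool_pos())-p; e[2]=0; print('err',e.round(4))
for z in np.arange(.141,.112,-.003):
    q=p-e; q[2]=z; manip.servo_line(q,vel=.04)
    F=np.array(manip.current_force())-F0; t=np.array(manip.current_tool_pos())
    print(round(z,3),F.round(1),(t-p)[:2].round(4),t[2].round(4))
    if np.linalg.norm(F)>10: break
print(manip.current_wrist_torque(),manip.current_clock())
```

```text
err [-0.0006 -0.0002  0.    ]
0.141 [-0.6  0.5  1.3] [0.0007 0.0003] 0.1411
0.138 [-0.6 -0.4  1.4] [0.0005 0.0001] 0.1379
0.135 [-0.3  1.   0.9] [0.0005 0.0001] 0.1348
0.132 [0.7 0.2 1.2] [0.0005 0.0001] 0.1318
0.129 [-0.5 -0.5  1.8] [0.0006 0.0001] 0.1288
0.126 [-1.4  0.7  0.9] [0.0005 0.0001] 0.1258
0.123 [0.4 0.1 0. ] [0.0006 0.0001] 0.1228
0.12 [-0.3 -0.1 -0.3] [0.0006 0.0001] 0.1198
0.117 [ 0.2 -0.1  0.8] [0.0007 0.0002] 0.1168
0.114 [-4.2 -1.3  8.4] [0.0006 0.0005] 0.1143
[-0.09173556  0.12353002 -0.09993913] 21.8667
```

```bash
cat > turn.py <<'E'
from h import *
def torque():
    v=[]
    for _ in range(5):
        F=np.array(manip.current_force()); M=np.array(manip.current_wrist_torque()); r=np.array(manip.current_tool_pos())[:2]-NUT
        v.append([r[0]*F[1]-r[1]*F[0]+M[2],M[2],F[2]]); manip.sleep(.012)
    return np.mean(v,0)
y=-.06; p,o=seat(y,.1155,.004); manip.servo_line(p,o,vel=.05)
T0=torque(); print('T0',T0.round(2)); pk=0; ypk=y; step=.03
while y>-1.15:
    y-=step; p,o=seat(y,.1155,.004); manip.servo_line(p,o,vel=.05)
    T=torque()-T0; a=T[0]
    print(round(y,3),T.round(2),round(manip.current_clock(),1))
    if a>pk: pk,ypk=a,y
    if a>.6: step=.02
    if pk>1.1: step=.012
    if pk>1.1 and a<.75*pk: print('CLICK'); break
    if pk>1.1 and ypk-y>.12: print('unclear'); break
    if a>2.2: print('too much'); break
    if manip.current_clock()>50: break
E
python3 turn.py
```

```text
T0 [-0.02  0.04 -3.74]
-0.09 [-0.01 -0.01  0.18] 22.4
-0.12 [0.08 0.01 0.87] 22.7
-0.15 [ 0.05 -0.04  1.65] 23.0
-0.18 [0.29 0.03 2.48] 23.3
-0.21 [0.53 0.17 2.35] 23.6
-0.24 [0.52 0.15 2.82] 23.9
-0.27 [0.63 0.17 3.07] 24.2
-0.29 [0.73 0.22 3.07] 24.5
-0.31 [0.77 0.26 3.53] 24.8
-0.33 [0.8  0.27 3.09] 25.1
-0.35 [0.73 0.22 3.09] 25.4
-0.37 [0.79 0.25 3.31] 25.7
-0.39 [0.83 0.28 3.38] 25.9
-0.41 [0.86 0.28 3.41] 26.2
-0.43 [0.86 0.27 3.11] 26.5
-0.45 [0.88 0.28 3.37] 26.8
-0.47 [0.94 0.3  3.4 ] 27.1
-0.49 [0.94 0.29 3.41] 27.4
-0.51 [0.99 0.29 3.22] 27.7
-0.53 [0.98 0.3  3.2 ] 28.0
-0.55 [1.   0.31 3.3 ] 28.3
-0.57 [0.98 0.3  3.49] 28.6
-0.59 [1.07 0.33 3.6 ] 28.9
-0.61 [1.03 0.33 3.2 ] 29.2
-0.63 [1.06 0.33 3.67] 29.4
-0.65 [1.12 0.36 3.35] 29.7
-0.662 [1.21 0.42 3.84] 30.0
-0.674 [1.19 0.4  3.58] 30.3
-0.686 [1.23 0.43 3.49] 30.6
-0.698 [1.24 0.41 3.69] 30.9
-0.71 [1.29 0.45 4.02] 31.2
-0.722 [1.4  0.48 4.1 ] 31.5
-0.734 [1.32 0.46 3.86] 31.8
-0.746 [1.21 0.38 2.9 ] 32.1
-0.758 [1.14 0.35 3.29] 32.4
-0.77 [1.04 0.3  3.74] 32.7
CLICK
```

```bash
sed '/^y=-.06/,$d' turn.py > tq.py
python3 - <<'E'
from tq import *
T0=-.02; y=-.77
for _ in range(2):
    y-=.012; p,o=seat(y,.1155,.004); manip.servo_line(p,o,vel=.05); T=torque()[0]-T0; print(round(y,3),T.round(2))
    if T<.92: break
n=None
while y<-.3:
    y+=.03; p,o=seat(y,.1155,.004); manip.servo_line(p,o,vel=.08); T=torque(); a=T[0]-T0; print(round(y,3),T.round(2))
    if a<.12: break
y+=.07; p,o=seat(y,.1155,.004); manip.servo_line(p,o,vel=.08); print(round(y,3),torque().round(2))
print(manip.current_clock())
E
```

```text
-0.782 0.99
-0.794 0.94
-0.764 [ 1.09  0.37 -0.57]
-0.734 [ 1.27  0.52 -0.16]
-0.704 [ 0.94  0.3  -1.06]
-0.674 [ 0.17 -0.14 -2.01]
-0.644 [ 0.21 -0.05 -2.35]
-0.614 [ 0.13  0.08 -3.21]
-0.584 [ 0.11  0.21 -4.59]
-0.554 [ 0.01  0.14 -4.44]
-0.484 [-0.03 -0.14 -2.79]
35.875
```

Run:
```python
from tq import *
y=-.55; p,o=seat(y,.1155,.004); manip.servo_line(p,o,vel=.06); print(torque().round(2),manip.current_force())
ok=True
for z in np.arange(.119,.15,.004):
    p[2]=z; manip.servo_line(p,vel=.05); F=np.array(manip.current_force()); print(round(z,3),F.round(1),np.array(manip.current_wrist_torque()).round(2))
    if F[2]<-16 or np.hypot(*F[:2])>12: ok=False; break
if ok:
    p[2]=.24; manip.servo_line(p,vel=.15)
    g=[.478,-.3095]; manip.move_pose([*g,.2],down(.14+np.pi)); manip.sleep(.1)
    print(manip.current_tool_pos(),manip.current_force(),manip.current_finger_gap())
    im=viewer.get_image("top"); s=viewer.get_image("side")
    c=lambda m,a:cv2.resize(m[a[1]:a[1]+100,a[0]:a[0]+130],None,fx=3,fy=3,interpolation=cv2.INTER_CUBIC)
    cv2.imwrite("pics/t4.png",np.vstack([np.hstack([c(im,(130,120)),c(im,(320,110))]),np.hstack([c(s,(110,180)),c(s,(240,110))])])[:,:,::-1])
print(manip.current_clock())
```

```text
[-0.    0.1  -4.08] [-0.02496755  1.06796657 -3.67312109]
0.119 [-1.8 -0.2 -4.3] [0.18 0.1  0.01]
0.123 [ 0.4  0.7 -3.7] [ 0.1   0.02 -0.02]
0.127 [-0.1 -0.3 -4.5] [ 0.14 -0.01  0.02]
0.131 [ 0.2  0.6 -4.2] [ 0.15 -0.04 -0.03]
0.135 [ 0.   0.7 -5.6] [ 0.12 -0.06 -0.03]
0.139 [-0.2  0.3 -5.1] [ 0.13  0.03 -0.01]
0.143 [ 0.2  0.2 -4.9] [0.09 0.02 0.01]
0.147 [ 0.8 -0.4 -4.1] [0.1  0.02 0.03]
[ 0.4787338  -0.30813771  0.20024289] [-0.65379344  0.26944257 -5.61172972] 0.02571860655039527
41.2
```

View pics/t4.png

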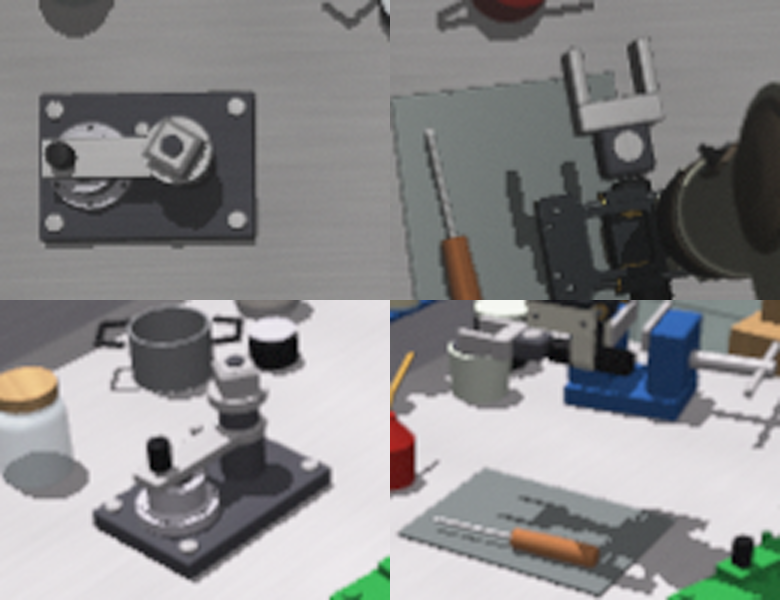

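The nut has turned about 0.6 rad, the strap is still home and the wrench is held straight. I'll lay it back in the same spot.

Run:
```python
from tq import *
g=[.478,-.3095]; manip.servo_line([*g,.03],vel=.12); manip.sleep(.1); F0=torque()[2]
for z in np.arange(.022,.004,-.0015):
    manip.servo_line([*g,z],vel=.04); f=torque()[2]-F0; print(round(z,4),manip.current_tool_pos()[2].round(4),f.round(1))
    if f>4.5: break
effector.open_jaws(); manip.servo_line([*g,.2],vel=.12); manip.movej([1.593,.501,-.427,1.55,.221,1.138,-.21]); manip.sleep(.3)
im=viewer.get_image("top"); s=viewer.get_image("side")
c=lambda m,a:cv2.resize(m[a[1]:a[1]+130,a[0]:a[0]+130],None,fx=3,fy=3,interpolation=cv2.INTER_CUBIC)
cv2.imwrite("pics/t5.png",np.hstack([c(im,(310,120)),c(s,(220,130))])[:,:,::-1]); print(manip.current_clock())
```

```text
0.022 0.0217 0.3
0.0205 0.0205 -0.1
0.019 0.0189 0.3
0.0175 0.0174 0.1
0.016 0.0159 0.2
0.0145 0.0144 -0.0
0.013 0.0129 0.4
0.0115 0.0115 0.2
0.01 0.01 0.2
0.0085 0.0099 13.8
50.925
```

View pics/t5.png

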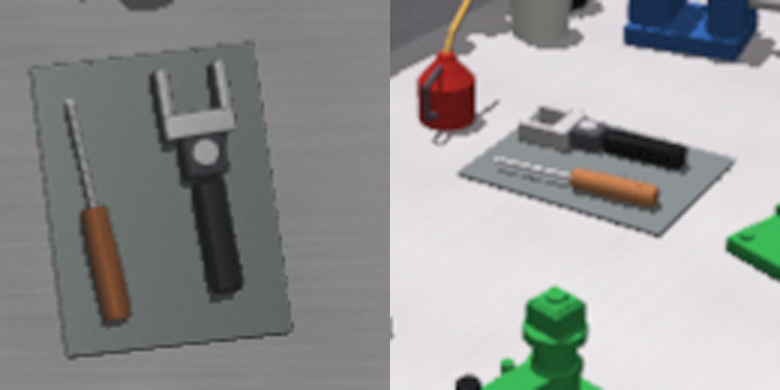

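The wrench is lying flat and straight on the mat: jaw at about crop (198,100), butt at about (225,290), both inside the edges. The screwdriver is undisturbed.

```bash
python3 -c "
from bench import manip
print(manip.hand_in())"
```

```text
the job is handed in; nothing more can be done
None
```

I handed the job in at about 51 s of the 72 s: the strap is home, the nut was turned about 0.6 rad to the click and stopped well short of the far stop, and the wrench lies flat on the mat. The judge's verdict was not shown.

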